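# Pin back the sprung tension wheel of a belt drive

### The job

The belt of the small drive unit is about to be renewed, so its sprung tension wheel must be locked back. Take the locking pin from its block, put it into the hole of the wheel, turn the wheel with it anticlockwise against the spring while pressing only lightly, feel for the locking hole hidden underneath, and seat the pin fully home, collar flush on the wheel, so that it holds the wheel when you let go. Do not force anything, never let the wheel fly back, and leave the other things on the bench where they are.

Things in the scene. Friction and masses are not known exactly. Their poses are not given: they have to be found in the camera images.
- takeup_unit: grey belt take-up unit, fixed to the bench: base plate 144 x 144 x 6 mm with a low round housing 128 mm wide under the wheel; on an extension of the plate a small drive pulley, 46 mm high, 93 mm from the pivot along +x of this body. Origin on the wheel's pivot axis at bench height, z up
- track_centre (a point): point on the pivot axis level with the top face of the steel track hidden under the wheel, 22 mm above the bench. The track runs under the wheel's hole at all wheel angles. It has one upright locking hole, 10 mm wide, sharp-edged, 16 mm deep, 40 mm from the pivot, met at a wheel angle somewhere between 0.40 and 1.30 rad (differs each time, not measured: feel for it)
- wheel (a joint): angle (rad) of the flat aluminium tension wheel, 121 mm wide, 10 mm thick, top face 34 mm above the bench; 0 at rest, grows anticlockwise seen from above, stop at 1.4. A spring turns it back: 1.4 N at the pin hole at rest, 4 N at the stop. On top: a hub 33 mm wide, 18 mm high on the axis, and opposite the hole a black idler roller 28 mm wide, 21 mm high with its bolt
- wheel_hole (a point): centre of the mouth of the wheel's pin hole, on the wheel's top face, 34 mm above the bench; the hole goes right through, is 11 mm wide with a 1.5 mm chamfer, 40 mm from the pivot; at rest it lies, seen from the pivot, 2.54 rad anticlockwise from +x of takeup_unit (on the robot's side)
- pin_block: grey plastic block 46 x 46 mm, 30 mm high, fixed to the bench, with an upright hole in which the pin is parked; origin at the centre of its underside; the collar of the parked pin rests on its top
- pin_grip (a point): middle of the grip of the loose steel locking pin (60 g, upright, z = its axis). Dark round grip 14 mm thick, 48 mm long (24 mm above and below this point), under it a collar 20 mm wide, 4 mm thick, underside 28 mm below this point, then the shank, 8 mm thick, 26 mm long, tip slightly chamfered, 54 mm below this point; parked, this point is 58 mm above the bench
- pin_seat (a point): middle of the underside of the pin's collar. Fully home it lies in the mouth of the wheel's hole, the shank reaching through the wheel and 14 mm into the track; with the tip standing on the track beside the locking hole it is 14 mm too high
- pin: the locking pin; origin at the tip of its shank
- wax_tin: round tin 64 mm wide, 22 mm high, a bystander; origin at its underside
- dappen_dish: small glass dish 33 mm wide, 27 mm high, a bystander; origin at its underside
- eraser_box: flat box 36 x 50 x 16 mm, a bystander; origin at its underside
Things that resemble listed ones, but are neither listed nor needed, are in the scene too. Of the things like the pin, leave any that is orange; of the rest the smaller one is meant.

How it is judged:
On the way, in this order (a step that is already met when the one before it is completed fails the run):
1. the tip of the pin stands in the hole of the wheel (horizontal distance between pin and wheel_hole below 0.004 m and z of pin in the frame of wheel_hole below -0.004 m), for 0.1 s.
2. the wheel is turned against its spring with the pin in its hole (all of step 1 and value of joint wheel above 0.3 rad), for 0.1 s.
At the end, for the whole second after the job is handed in: The pin is seated through the wheel in the locking hole, collar within 2.5 mm of the wheel's face and centred within 3 mm of its hole, upright within 0.15 rad; released and at rest, it holds the wheel turned back by more than 0.35 rad (z of pin_seat in the frame of wheel_hole below 0.0025 m and horizontal distance between pin_seat and wheel_hole below 0.003 m and angle between pin's own z axis and vertical below 0.15 rad and value of joint wheel above 0.35 rad and velocity of joint wheel below 0.05 rad/s and linear speed of pin below 0.02 m/s); the robot touches nothing.
It fails at once if the pin is pressed against the unit or the wheel with more than 60 N, all contacts added up (contact force between pin and takeup_unit above 60 N).
It fails at once if the fingers or arm push the unit or the wheel with more than 20 N (contact force between the arm and takeup_unit above 20 N).
It fails at once if a bystander is moved by more than 30 mm (distance of any of wax_tin, dappen_dish, eraser_box from where it was at the start of the episode above 0.03 m).
It fails at once if the wheel flies back, faster than 2 rad/s (velocity of joint wheel below -2 rad/s).
It also fails if it takes over 67 s, if anything falls off the work surface, if the arm or the gripper's body presses on something with over 40 N, if the wrist force passes 120 N, or if a joint passes its speed limit or range.

### The arm

A 7-joint arm with a two-finger parallel gripper is mounted at the origin on a cart in front of the work surface, level with it; the furniture and walls round the work are solid. World frame = base frame: x ahead of the robot, y to its left, z up, the work surface at z = 0. Lengths are in m, angles in rad, forces in N, time in s.
With the tool pointing down it reaches from about 0.35 to 0.9 m from the base axis. Payload 8.1 kg.
Tool frame: the origin (TCP) lies at the very end of the fingers, on their centre line; the grasp point (between the pads) lies 19 mm behind it; z points along the fingers, y is the line along which they close (so a half turn about z gives the same grasp; the last joint's range is limited). The gripper opens to 92 mm and grips with 3 to 60 N. Pads are 19 mm wide; open, the fingers measure 130 mm over their backs; the gripper's body (75 mm by 190 mm) begins 47 mm behind the grasp point.
Start: joints at [-0.103, 0.434, 0.025, 1.573, -0.012, 1.134, -0.075], TCP at [0.625, -0, 0.227] pointing down, gripper open.
Joint ranges: [-2.62, 2.62], [-0.44, 2.09], [-1.27, 1.32], [0.08, 2.57], [-1.32, 4.46], [0.12, 2], [-2.74, 2.74]. Speed limits (rad/s): [2.22, 2.22, 3.01, 3.01, 3.14, 3.14, 3.14].

### API

Orientations are given as a rotation vector (axis times angle).
In Python, from cell import arm gives the robot as it stands.
- The arm moves only by the tool jog_arm, never from a script. Its argument "rows" is a list of rows, each a list of 3 entries, a list of its own where there are three numbers: the shift along the world's x, y, z in cm, then the turn, a rotation vector about the world's x, y, z in degrees, then the opening, from 0 (shut) to 1 (fully open). A call has 1 to 8 rows; each row is the pose to reach, as a shift and turn from the pose commanded when the call began; what a row does not reach only later rows make up. A row lasts 1/8 s, in which the tool goes at most 62.5 mm and 10.7 degrees, less where a joint would pass 70% of its speed; a pose out of reach is approached as far as the arm can. A call with a gripper value outside its range is refused whole. The fingers move at their own pace and stop on an object; "newtons" is the grip in N (left out, the last holds). Time passes only in rows, so rows that repeat a pose let the fingers close. It gives the time, the measured TCP pose, the force, the opening and the grip force at its end, in the units of the state.
- arm.observe(): the state, without advancing time (a new reading comes with each control period).
- arm.get_image(name): name is "scene" or "side" or "wrist"; returns a dict with "img" (384x512x3 uint8, red, green, blue), "depth" (384x512 float32, m along the optical axis (not along the pixel's ray), 0 where there is no reading), "fx", "fy", "cx", "cy" (pixels), "rvec" (rotation vector, rad) and "tvec" (3), from world to camera coordinates, as OpenCV has them; the wrist camera has in their place "mount" (4x4, takes a point from camera to tool coordinates, whose origin is the TCP and whose axes are the flange's). Camera axes: x right, y down, z forward; pixel columns grow to the right and rows downward; lengths in m; the calibration is good to about 2 mm. A picture is of the moment at which its call begins: read the wrist's pose just before it.
- arm.sign_off(): hands the job in; it is judged then, once.
The state is a dict: "clock": time; "joints": joint angles; "dq": joint speeds; "joint_efforts": joint torques, N m; "position": TCP position; "ee_rot": TCP orientation; "force": force on the tool from outside, world axes, zero at the start; "ft_torque": the same for the moment, N m; "width": opening from 0.0 (shut) to 1.0 (fully open); "gripper_force": force on a finger pad.
Only numpy, scipy, OpenCV 4.12 (cv2) and the standard library are available. Lean on these libraries where they do the work, as an engineer would, in place of code of your own. Each camera call takes 0.05 s, during which the arm holds its last target. There are 200 camera calls.

## Working session

There is one attempt and no reset: what is moved stays moved. The work goes in short steps, Python scripts to look and compute and a tool call to move; the robot and the scene stay as the last step left them, time stands still between calls to the robot, and variables do not carry over. Pictures are saved under pics/ and viewed, at most 10 in all, crops included, and the job is handed in when it is done.

Besides the shell and the picture viewer there is one more tool, called after ">>>" as a command line: name --argument value ..., lists and objects as JSON in quotes. jog_arm: Moves the arm, as the interface text tells. Its arguments: {"type":"object","properties":{"rows":{"type":"array","items":{"type":"array"}},"newtons":{"type":"number"}},"required":["rows"]}

```bash
ls; mkdir -p pics; python3 - <<'E'
from cell import arm
import cv2,numpy as np
s=arm.observe();print(s)
a=arm.get_image("scene");b=arm.get_image("side")
np.save('scene.npy',a,allow_pickle=True);np.save('side.npy',b,allow_pickle=True)
for n,i in(("scene",a),("side",b)):
    cv2.imwrite(f'pics/{n}.png',i['img'][...,::-1]);print(n,i['rvec'],i['tvec'],i['fx'],i['cx'],i['cy'])
E
```

```text
pics
{'clock': 0.0, 'joints': array([-0.10261612,  0.43522893,  0.02499373,  1.57411964, -0.01160122,
        1.13397036, -0.07512486]), 'dq': array([-1.14487875e-03,  1.36423441e-03,  1.86561464e-03,  1.30553594e-03,
        1.30738402e-03, -6.13951589e-04,  1.46062297e-05]), 'joint_efforts': array([ 3.89017032e-04, -6.67853522e+01,  9.84863900e-01, -3.14464223e+01,
       -6.05165795e-02,  4.27553023e-02,  1.12382318e-04]), 'position': array([ 6.24485379e-01, -5.94670996e-05,  2.25932786e-01]), 'ee_rot': array([-2.22083871e+00, -2.22062081e+00,  1.91568499e-03]), 'force': array([ 0.12146694, -0.02359776,  0.27003786]), 'ft_torque': array([ 0.05266476, -0.0230192 , -0.00389972]), 'gripper_force': 0.0, 'width': 1.0001822667397071}
scene [ 0.66587676 -2.50974933  1.25915526] [0.49704418 0.17390824 0.97229928] 386.9774846738332 257.4591687346732 193.55804542891917
side [ 2.07574612 -0.34200256  0.20089233] [-0.46562444  0.18845556  0.83657035] 406.1098981206547 252.71386876440764 189.0412443353591
```

View pics/scene.png

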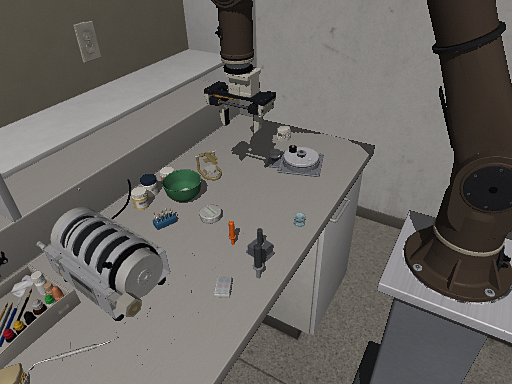

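View pics/side.png

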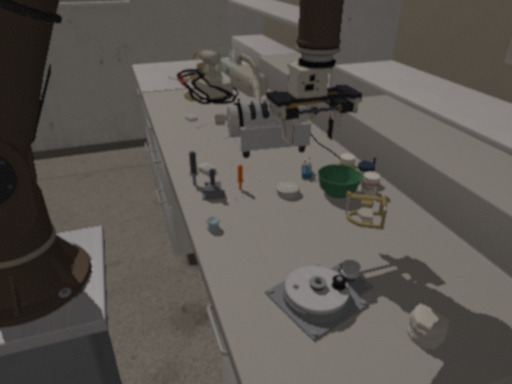

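The scene view shows the unit at about (300,158), the pin block at (260,245) with two dark pins near it, and an orange pin at (232,232). In the side view the unit is at (317,292), the small dark pin in the block at (212,182) and the taller dark one at (193,165).

```bash
cat > h.py <<'E'
import numpy as np,cv2
def cam(i):
    R=cv2.Rodrigues(np.array(i['rvec'],float))[0]; t=np.array(i['tvec'],float)
    return R,t
def pt(i,u,v,z=None):
    """pixel -> world: onto plane z, or by depth if z is None"""
    R,t=cam(i); d=np.array([(u-i['cx'])/i['fx'],(v-i['cy'])/i['fy'],1.])
    o=-R.T@t; w=R.T@d
    k=(z-o[2])/w[2] if z is not None else i['depth'][int(round(v)),int(round(u))]
    return o+k*w
def wristcam(arm):
    s=arm.observe(); i=arm.get_image('wrist')
    T=np.eye(4);T[:3,:3]=cv2.Rodrigues(s['ee_rot'])[0];T[:3,3]=s['position']
    W=np.linalg.inv(T@np.array(i['mount'])); i['rvec']=cv2.Rodrigues(W[:3,:3])[0].ravel(); i['tvec']=W[:3,3]
    return i,s
E
python3 - <<'E'
from h import *
a=np.load('scene.npy',allow_pickle=True).item();b=np.load('side.npy',allow_pickle=True).item()
for n,i,l in(('scene',a,[(300,160,.034),(292,148,.055),(260,231,.082),(258,275,0),(257,247,.03)]),('side',b,[(317,292,.034),(339,283,.05),(212,172,.082),(193,184,0),(193,153,.08)])):
    for u,v,z in l: print(n,u,v,pt(i,u,v,z).round(3),pt(i,u,v).round(3))
c=[cv2.resize(x,(400,300),interpolation=cv2.INTER_CUBIC) for x in(a['img'][220:295,215:315],a['img'][130:190,250:330],b['img'][140:215,165:265],b['img'][250:340,257:377])]
cv2.imwrite('pics/c1.png',np.vstack([np.hstack(c[:2]),np.hstack(c[2:])])[...,::-1])
E
```

```text
scene 300 160 [ 0.531 -0.211  0.034] [ 0.53  -0.208  0.036]
scene 292 148 [ 0.575 -0.239  0.055] [ 0.577 -0.241  0.053]
scene 260 231 [0.442 0.213 0.082] [0.441 0.214 0.084]
scene 258 275 [0.412 0.277 0.   ] [0.406 0.287 0.013]
scene 257 247 [0.448 0.22  0.03 ] [0.407 0.287 0.107]
side 317 292 [ 0.534 -0.251  0.034] [ 0.533 -0.253  0.036]
side 339 283 [ 0.575 -0.258  0.05 ] [ 0.574 -0.259  0.052]
side 212 172 [0.443 0.193 0.082] [0.446 0.204 0.076]
side 193 184 [0.406 0.29  0.   ] [0.405 0.28  0.006]
side 193 153 [0.42 0.33 0.08] [0.411 0.277 0.105]
```

View pics/c1.png

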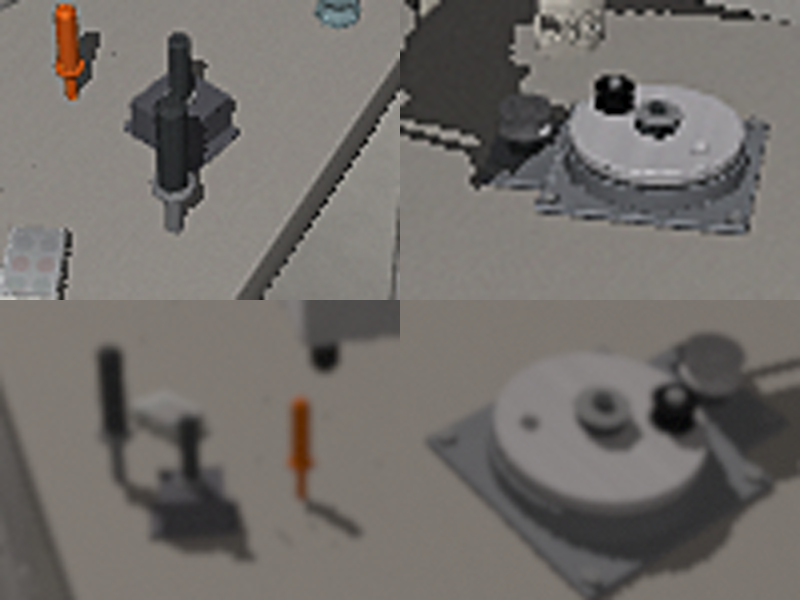

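Crops: the block carries the smaller dark pin (about x 0.442, y 0.208). The taller dark one stands about 8 cm away, and the wheel hole shows near side pixel (296,287). I'll fly above the pin with the fingers turned to clear the tall pin.

>>> jog_arm --rows '[[[-4,4,0],[0,0,8],1],[[-8,8,0],[0,0,16],0.6],[[-12,12,0],[0,0,24],0.6],[[-15,16,0],[0,0,24],0.6],[[-18,20.5,0],[0,0,24],0.6],[[-18,20.5,0],[0,0,24],0.6],[[-18,20.5,0],[0,0,24],0.6]]' --newtons 30

```text
clock: 0.98
position: [0.4452, 0.2045, 0.2266]
ee_rot: [1.711, 2.635, -0.001]
force: [0.0, -0.4, -0.2]
width: 0.6
gripper_force: 0.0
```

```bash
python3 - <<'E'
from cell import arm
from h import *
i,s=wristcam(arm);np.save('w1.npy',i,allow_pickle=True)
print(s['position'],cv2.Rodrigues(s['ee_rot'])[0].round(3),s['force'],s['dq'].round(2),-cam(i)[0].T@i['tvec'])
cv2.imwrite('pics/w1.png',i['img'][...,::-1])
E
```

```text
[0.44516794 0.20451844 0.22659719] [[-0.407  0.913 -0.   ]
 [ 0.913  0.407 -0.001]
 [-0.001 -0.    -1.   ]] [ 0.02378973 -0.39434361 -0.15988799] [ 0.02  0.01  0.02 -0.01  0.    0.   -0.  ] [0.41781312 0.26413439 0.38470455]
```

View pics/w1.png

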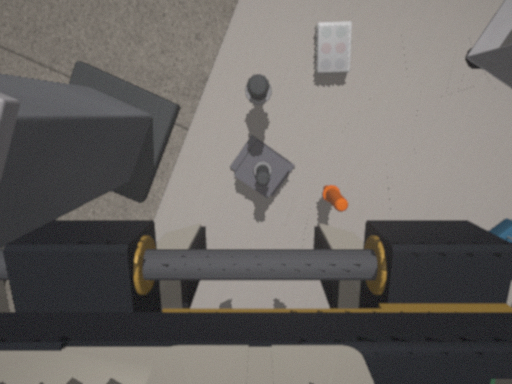

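The wrist view shows the parked pin with its top at about (263,178) and collar at about (262,170), the tall pin at (258,88) and the orange one at (337,198).

```bash
python3 - <<'E'
from h import *
i=np.load('w1.npy',allow_pickle=True).item();a=np.load('scene.npy',allow_pickle=True).item();b=np.load('side.npy',allow_pickle=True).item()
g=cv2.cvtColor(i['img'],cv2.COLOR_RGB2GRAY)
c=g[155:195,245:285]
n,l,st,ce=cv2.connectedComponentsWithStats((c<60).astype('uint8'))
print(st,ce+[245,155])
for u,v,z in((263,178,.082),(262,169,.034),(258,88,.1),(337,198,.06)):print(pt(i,u,v,z).round(4),pt(i,u,v).round(4))
# top of pin from depth: points higher than .07
R,t=cam(i);vs,us=np.mgrid[150:200,240:290];P=np.array([pt(i,u,v) for u,v in zip(us.ravel(),vs.ravel())])
m=P[:,2]>.072;print(m.sum(),P[m].mean(0),P[m].min(0),P[m].max(0))
m=(P[:,2]>.024)&(P[:,2]<.036);print(m.sum(),P[m].mean(0),P[m].min(0),P[m].max(0))
E
```

```text
[[   0    0   40   40 1600]] [[264.5 174.5]]
[0.4449 0.2116 0.082 ] [0.4449 0.2116 0.0819]
[0.4442 0.2119 0.034 ] [0.4417 0.2168 0.0669]
[0.4086 0.282  0.1   ] [0.4088 0.2817 0.1051]
[0.5244 0.2196 0.06  ] [0.5202 0.2214 0.0729]
195 [0.44198747 0.21647562 0.10884348] [0.41781312 0.20447857 0.07229321] [0.45115714 0.26413439 0.38470455]
1368 [0.44584032 0.21116963 0.03035905] [0.42046447 0.18402701 0.02479773] [0.47093558 0.23399437 0.03574377]
```

>>> jog_arm --rows '[[[0,0.7,-3],[0,0,0],0.5],[[0,0.7,-8],[0,0,0],0.5],[[0,0.7,-13],[0,0,0],0.5],[[0,0.7,-16],[0,0,0],0.5],[[0,0.7,-17.7],[0,0,0],0.5],[[0,0.7,-17.7],[0,0,0],0.5],[[0,0.7,-17.7],[0,0,0],0.1],[[0,0.7,-17.7],[0,0,0],0.1]]'

```text
clock: 2.02
position: [0.4458, 0.212, 0.0506]
ee_rot: [1.711, 2.633, 0.002]
force: [-0.0, 0.6, -0.0]
width: 0.333
gripper_force: 0.0
```

>>> jog_arm --rows '[[[0,0,0],[0,0,0],0.1],[[0,0,0],[0,0,0],0.1],[[0,0,0],[0,0,0],0.1]]'

```text
clock: 2.4
position: [0.4453, 0.2121, 0.0501]
ee_rot: [1.711, 2.634, 0.001]
force: [0.3, -0.9, 5.9]
width: 0.145
gripper_force: 30.0
```

>>> jog_arm --rows '[[[0,0,1],[0,0,0],0.1],[[0,0,4],[0,0,0],0.1],[[0,0,9],[0,0,0],0.1],[[0,0,14],[0,0,0],0.1],[[0,0,14],[0,0,0],0.1]]'

```text
clock: 3.02
position: [0.447, 0.2132, 0.1939]
ee_rot: [1.709, 2.632, 0.01]
force: [-0.4, -0.0, -1.2]
width: 0.142
gripper_force: 30.0
```

```bash
python3 - <<'E'
from h import *
b=np.load('side.npy',allow_pickle=True).item();a=np.load('scene.npy',allow_pickle=True).item()
# wheel: bright blob, depth pts z in .031-.037
for n,i,(u0,u1,v0,v1) in(('scene',a,(275,330,140,182)),('side',b,(275,360,260,320))):
    vs,us=np.mgrid[v0:v1,u0:u1];P=np.array([pt(i,u,v) for u,v in zip(us.ravel(),vs.ravel())])
    m=(P[:,2]>.031)&(P[:,2]<.037);Q=P[m][:,:2]
    h=cv2.convexHull(Q.astype('float32'));print(n,m.sum(),cv2.minEnclosingCircle(h),(Q.min(0)+Q.max(0))/2)
    m=(P[:,2]>.044);print('hi',m.sum());Q=P[m]
    for k in ((Q[:,2]>.05)&(Q[:,0]>.555),(abs(Q[:,0]-.535)<.022)&(Q[:,2]<.054)&(Q[:,2]>.05)):print(Q[k].mean(0))
print('hole',pt(b,296,286.7,.034),pt(a,250+.2*(703-400),130+148*.2,.034))
E
```

```text
scene 354 ((0.5548508763313293, -0.23456433415412903), 0.07518244534730911) [ 0.55132301 -0.23733358]
hi 95
[ 0.57917515 -0.25053316  0.05322972]
[ 0.53754868 -0.23649046  0.05110833]
side 1907 ((0.5566371083259583, -0.23968666791915894), 0.07790900021791458) [ 0.55621803 -0.23774826]
hi 382
[ 0.57772483 -0.25150234  0.05172088]
[ 0.53901575 -0.23883065  0.05148143]
hole [ 0.5022148  -0.22576886  0.034     ] [ 0.50024142 -0.23066232  0.034     ]
```

>>> jog_arm --newtons 50 --rows '[[[0.2,-2,0],[0,0,-10],0.1],[[0.7,-5,0],[0,0,-20],0.1],[[1.2,-8.5,0],[0,0,-30],0.1],[[1.7,-12,0],[0,0,-40],0.1],[[2.2,-16,0],[0,0,-50],0.1],[[2.7,-20,0],[0,0,-60],0.1],[[3.2,-24,0],[0,0,-70],0.1],[[3.7,-28,0],[0,0,-80],0.1]]'

```text
clock: 4.03
position: [0.4814, -0.0692, 0.1892]
ee_rot: [-3.007, -0.91, 0.002]
force: [0.5, -0.5, -0.9]
width: 0.142
gripper_force: 50.0
```

>>> jog_arm --rows '[[[0.5,-4,0],[0,0,-10],0.1],[[0.9,-7.5,0],[0,0,-20],0.1],[[1.1,-11,0],[0,0,-30],0.1],[[1.1,-13.5,0],[0,0,-40],0.1],[[1.1,-15,0],[0,0,-51],0.1],[[1.1,-15,0],[0,0,-51],0.1],[[1.1,-15,0],[0,0,-51],0.1]]'

```text
clock: 4.9
position: [0.4928, -0.2169, 0.1893]
ee_rot: [-3.108, 0.457, 0.002]
force: [-0.9, -0.1, -1.5]
width: 0.141
gripper_force: 50.0
```

```bash
python3 - <<'E'
from cell import arm
from h import *
i,s=wristcam(arm);np.save('w2.npy',i,allow_pickle=True)
print(s['position'],s['joints'],cv2.Rodrigues(s['ee_rot'])[0].round(3),s['force'],s['width'],s['dq'].round(2),-cam(i)[0].T@i['tvec'])
cv2.imwrite('pics/w2.png',i['img'][...,::-1])
E
```

```text
[ 0.49282797 -0.216895    0.18928163] [-0.02164906  0.34388633  0.44404468  1.86038618 -0.17597765  0.97684947
 -1.36382997] [[ 0.958 -0.288 -0.001]
 [-0.288 -0.958  0.001]
 [-0.001 -0.    -1.   ]] [-0.85920418 -0.13437346 -1.50138829] 0.14107564541804576 [-0.   -0.   -0.01 -0.    0.    0.   -0.01] [ 0.55439174 -0.23561399  0.34734975]
```

View pics/w2.png

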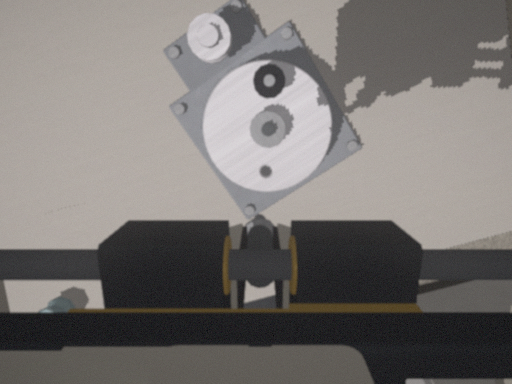

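The wheel's hole shows at (265,172), the hub at (268,128), the roller at (269,81), and the held pin's collar and shank tip at about (257,228).

```bash
python3 - <<'E'
from h import *
i=np.load('w2.npy',allow_pickle=True).item()
g=cv2.cvtColor(i['img'],cv2.COLOR_RGB2GRAY)
c=g[160:186,252:280];m=(c<110).astype('uint8');n,l,st,ce=cv2.connectedComponentsWithStats(m);print(st.tolist(),(ce+[252,160]).round(1).tolist())
w=np.zeros_like(g);w[50:200,190:345]=(g[50:200,190:345]>165)
w=cv2.morphologyEx(w,cv2.MORPH_OPEN,np.ones((5,5)));n,l,st,ce=cv2.connectedComponentsWithStats(w);k=1+st[1:,4].argmax()
cs,_=cv2.findContours((l==k).astype('uint8'),0,1);e=cv2.fitEllipse(max(cs,key=len));print(e)
C=pt(i,*e[0],.034);print('pivot',C)
for u,v,z in((265,171.5,.034),(268,128,.052),(269,81,.055),(209,37,.046)):print(u,v,pt(i,u,v,z).round(4),pt(i,u,v).round(4))
H=pt(i,265,171.5,.034);print(np.linalg.norm((H-C)[:2]),np.degrees(np.arctan2(*(H-C)[1::-1])))
vs=range(208,262,4);
for v in vs: print(v,[ (g[v,u]) for u in range(240,282,3)],pt(i,257,v).round(3))
E
```

```text
[[0, 0, 28, 26, 669], [9, 7, 10, 9, 59]] [[265.5, 172.7], [265.3, 170.8]]
((265.5844421386719, 129.76779174804688), (122.21537017822266, 129.20880126953125), 105.89813232421875)
pivot [ 0.53819663 -0.23625919  0.034     ]
265 171.5 [ 0.5004 -0.2245  0.034 ] [ 0.4984 -0.2241  0.0221]
268 128 [ 0.54   -0.2387  0.052 ] [ 0.54   -0.2387  0.0523]
269 81 [ 0.5772 -0.2504  0.055 ] [ 0.5771 -0.2504  0.0556]
209 37 [ 0.6262 -0.2123  0.046 ] [ 0.626  -0.2123  0.0467]
0.03955084809520263 162.7198681668615
208 [np.uint8(151), np.uint8(144), np.uint8(154), np.uint8(151), np.uint8(140), np.uint8(107), np.uint8(144), np.uint8(143), np.uint8(139), np.uint8(159), np.uint8(172), np.uint8(170), np.uint8(173), np.uint8(170)] [ 0.46  -0.204  0.007]
212 [np.uint8(170), np.uint8(147), np.uint8(158), np.uint8(153), np.uint8(154), np.uint8(140), np.uint8(139), np.uint8(161), np.uint8(172), np.uint8(171), np.uint8(172), np.uint8(173), np.uint8(173), np.uint8(171)] [ 0.456 -0.203  0.007]
216 [np.uint8(170), np.uint8(170), np.uint8(143), np.uint8(138), np.uint8(144), np.uint8(99), np.uint8(83), np.uint8(80), np
[... 1894 characters left out ...]
(50)] [ 0.497 -0.217  0.207]
252 [np.uint8(58), np.uint8(57), np.uint8(51), np.uint8(58), np.uint8(60), np.uint8(56), np.uint8(56), np.uint8(58), np.uint8(56), np.uint8(55), np.uint8(57), np.uint8(59), np.uint8(59), np.uint8(54)] [ 0.522 -0.225  0.27 ]
256 [np.uint8(59), np.uint8(58), np.uint8(58), np.uint8(55), np.uint8(56), np.uint8(56), np.uint8(56), np.uint8(57), np.uint8(53), np.uint8(56), np.uint8(58), np.uint8(58), np.uint8(60), np.uint8(53)] [ 0.521 -0.225  0.271]
260 [np.uint8(59), np.uint8(58), np.uint8(56), np.uint8(58), np.uint8(57), np.uint8(57), np.uint8(58), np.uint8(58), np.uint8(58), np.uint8(58), np.uint8(60), np.uint8(58), np.uint8(61), np.uint8(57)] [ 0.521 -0.225  0.273]
```

```bash
python3 - <<'E'
from h import *
i=np.load('w2.npy',allow_pickle=True).item()
c=i['img'][200:275,220:320];cv2.imwrite('pics/c2.png',cv2.resize(c,(800,600),interpolation=cv2.INTER_CUBIC)[...,::-1])
R,t=cam(i)
for x,y,z in((.4928,-.2169,.143),(.4928,-.2169,.169),(.4928,-.2169,.173),(.4928,-.2169,.221)):
    p=R@np.array([x,y,z])+t;print(z,i['fx']*p[0]/p[2]+i['cx'],i['fy']*p[1]/p[2]+i['cy'],i['fx']/p[2])
E
```

```text
0.143 259.6089949362888 214.88088816467055 1536.5599441597699
0.169 259.5632444876318 228.5116002857315 1741.9036333796882
0.173 259.55509784463817 230.93877966119535 1778.4685584496076
0.221 259.4216780703108 270.6893523549385 2377.3022197464174
```

View pics/c2.png

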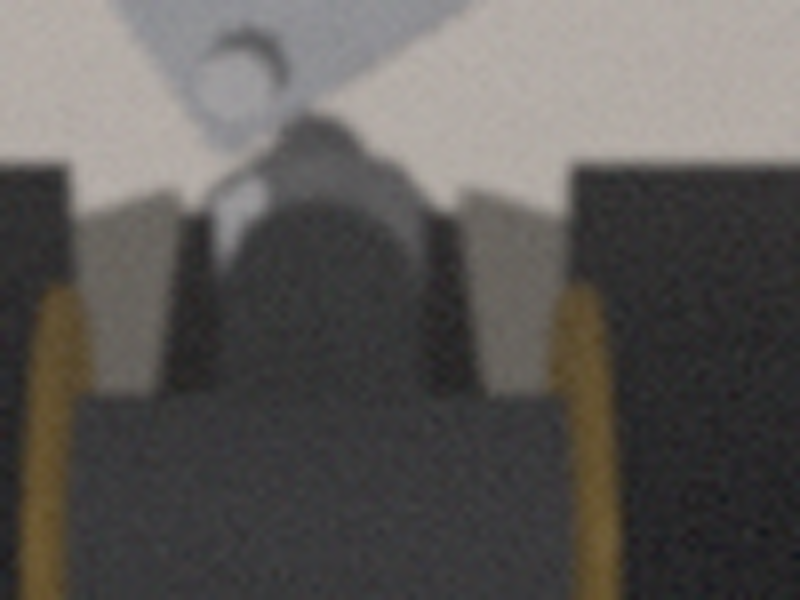

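The crop shows the collar centred at about u=260 and the shank tip at about (260,215), so the pin axis sits 2–3 mm behind the TCP on the tool's x. I'm correcting for that and going down to just above the hole.

>>> jog_arm --rows '[[[0.5,-0.4,-2],[0,0,0],0.1],[[1.1,-0.9,-5],[0,0,0],0.1],[[1.1,-0.9,-8],[0,0,0],0.1],[[1.1,-0.9,-10],[0,0,0],0.1],[[1.1,-0.9,-10],[0,0,0],0.1],[[1.1,-0.9,-10],[0,0,0],0.1]]'

```text
clock: 5.7
position: [0.5045, -0.2268, 0.0905]
ee_rot: [-3.107, 0.462, -0.001]
force: [-0.3, -0.9, -0.9]
width: 0.141
gripper_force: 50.0
```

```bash
python3 - <<'E'
from cell import arm
from h import *
i,s=wristcam(arm);np.save('w3.npy',i,allow_pickle=True)
print(s['position'],s['force'])
R,t=cam(i)
def pr(x,y,z):
    p=R@np.array([x,y,z])+t;return i['fx']*p[0]/p[2]+i['cx'],i['fy']*p[1]/p[2]+i['cy']
print(pr(.501,-.2253,.034),pr(*s['position'][:2],s['position'][2]-.045))
for n,j in(('scene',arm.get_image('scene')),('side',arm.get_image('side'))):
    np.save(n+'2.npy',j,allow_pickle=True)
a=np.load('side2.npy',allow_pickle=True).item()
c=np.hstack([cv2.resize(i['img'][130:280,160:360],(400,300),interpolation=2),cv2.resize(a['img'][245:320,250:350],(400,300),interpolation=2)])
cv2.imwrite('pics/c3.png',c[...,::-1])
E
```

```text
[ 0.50453124 -0.22676866  0.09050783] [-0.26743873 -0.91022055 -0.90621459]
(np.float64(259.035157939765), np.float64(215.81876927046085)) (np.float64(259.5716678180058), np.float64(215.56885913912348))
```

View pics/c3.png

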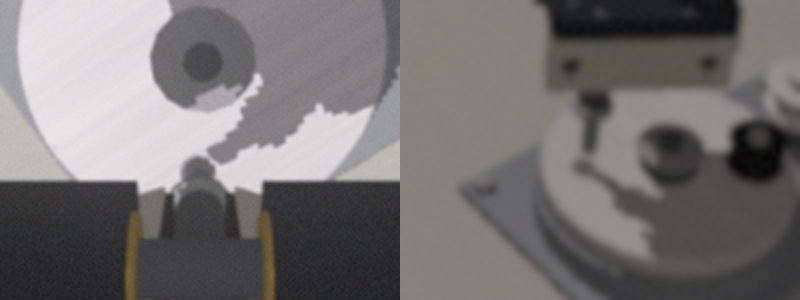

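Left, the dark hole at about (259,212) lies straight behind the tip; right, the tip hangs just above the hole. I'll lower gently.

>>> jog_arm --rows '[[[-0.1,0.05,-0.4],[0,0,0],0.1],[[-0.1,0.05,-0.8],[0,0,0],0.1],[[-0.1,0.05,-1.1],[0,0,0],0.1],[[-0.1,0.05,-1.4],[0,0,0],0.1],[[-0.1,0.05,-1.4],[0,0,0],0.1]]'

```text
clock: 6.48
position: [0.5028, -0.2265, 0.0754]
ee_rot: [-3.107, 0.465, 0.001]
force: [-0.5, -0.2, -0.5]
width: 0.139
gripper_force: 50.0
```

>>> jog_arm --rows '[[[0,0,-0.2],[0,0,0],0.1],[[0,0,-0.4],[0,0,0],0.1],[[0,0,-0.5],[0,0,0],0.1],[[0,0,-0.6],[0,0,0],0.1],[[0,0,-0.6],[0,0,0],0.1]]'

```text
clock: 7.1
position: [0.503, -0.2265, 0.0697]
ee_rot: [3.107, -0.465, -0.0]
force: [-0.0, -0.9, -0.9]
width: 0.142
gripper_force: 50.0
```

>>> jog_arm --rows '[[[0,0,-0.1],[0,0,0],0.1],[[0,0,-0.2],[0,0,0],0.1],[[0,0,-0.2],[0,0,0],0.1]]'

```text
clock: 7.48
position: [0.5032, -0.2266, 0.0681]
ee_rot: [-3.107, 0.464, -0.001]
force: [-1.1, 1.0, 4.3]
width: 0.138
gripper_force: 50.0
```

```bash
python3 - <<'E'
import numpy as np
r=np.array([.503-.5395,-.2265+.2385])*100
for k in range(0,29):
    t=k*.05;R=np.array([[np.cos(t),-np.sin(t)],[np.sin(t),np.cos(t)]])
    print(round(t,2),(R@r-r).round(2),round(np.degrees(t),1))
E
```

```text
0.0 [0. 0.] 0.0
0.05 [-0.06 -0.18] 2.9
0.1 [-0.1  -0.37] 5.7
0.15 [-0.14 -0.56] 8.6
0.2 [-0.17 -0.75] 11.5
0.25 [-0.18 -0.94] 14.3
0.3 [-0.19 -1.13] 17.2
0.35 [-0.19 -1.32] 20.1
0.4 [-0.18 -1.52] 22.9
0.45 [-0.16 -1.71] 25.8
0.5 [-0.13 -1.9 ] 28.6
0.55 [-0.09 -2.08] 31.5
0.6 [-0.04 -2.27] 34.4
0.65 [ 0.02 -2.45] 37.2
0.7 [ 0.09 -2.63] 40.1
0.75 [ 0.16 -2.81] 43.0
0.8 [ 0.25 -2.98] 45.8
0.85 [ 0.34 -3.15] 48.7
0.9 [ 0.44 -3.31] 51.6
0.95 [ 0.55 -3.47] 54.4
1.0 [ 0.67 -3.62] 57.3
1.05 [ 0.79 -3.77] 60.2
1.1 [ 0.92 -3.91] 63.0
1.15 [ 1.06 -4.04] 65.9
1.2 [ 1.21 -4.17] 68.8
1.25 [ 1.36 -4.29] 71.6
1.3 [ 1.52 -4.4 ] 74.5
1.35 [ 1.68 -4.5 ] 77.3
1.4 [ 1.85 -4.59] 80.2
```

>>> jog_arm --rows '[[[-0.06,-0.18,0],[0,0,2.9],0.1],[[-0.1,-0.37,0],[0,0,5.7],0.1],[[-0.14,-0.56,0],[0,0,8.6],0.1],[[-0.17,-0.75,0],[0,0,11.5],0.1],[[-0.17,-0.75,0],[0,0,11.5],0.1]]'

```text
clock: 8.1
position: [0.5018, -0.2332, 0.0681]
ee_rot: [-3.137, 0.15, -0.001]
force: [0.6, 4.2, 5.5]
width: 0.139
gripper_force: 50.0
```

>>> jog_arm --rows '[[[-0.01,-0.19,0],[0,0,2.8],0.1],[[-0.02,-0.38,0],[0,0,5.7],0.1],[[-0.02,-0.57,0],[0,0,8.6],0.1],[[-0.02,-0.57,0],[0,0,8.6],0.1]]'

```text
clock: 8.6
position: [0.5015, -0.2387, 0.068]
ee_rot: [-3.139, -0.085, -0.001]
force: [0.1, 4.6, 6.6]
width: 0.139
gripper_force: 50.0
```

>>> jog_arm --rows '[[[0,-0.1,0],[0,0,1.4],0.1]]'

```text
clock: 8.72
position: [0.5015, -0.2393, 0.068]
ee_rot: [-3.138, -0.123, -0.0]
force: [-0.8, 5.8, 7.6]
width: 0.139
gripper_force: 50.0
```

>>> jog_arm --rows '[[[0.01,-0.1,0],[0,0,1.4],0.1]]'

```text
clock: 8.85
position: [0.5015, -0.2403, 0.068]
ee_rot: [-3.136, -0.162, -0.0]
force: [-0.5, 6.2, 7.5]
width: 0.14
gripper_force: 50.1
```

>>> jog_arm --rows '[[[0.01,-0.1,0],[0,0,1.4],0.1]]'

```text
clock: 8.98
position: [0.5016, -0.2413, 0.068]
ee_rot: [-3.133, -0.2, -0.0]
force: [-1.3, 6.0, 7.9]
width: 0.138
gripper_force: 50.1
```

>>> jog_arm --rows '[[[0.01,-0.09,0],[0,0,1.4],0.1]]'

```text
clock: 9.1
position: [0.5017, -0.2422, 0.068]
ee_rot: [-3.131, -0.239, -0.0]
force: [-0.5, 5.9, 7.8]
width: 0.143
gripper_force: 50.1
```

>>> jog_arm --rows '[[[0.01,-0.1,0],[0,0,1.4],0.1]]'

```text
clock: 9.22
position: [0.5017, -0.2431, 0.068]
ee_rot: [-3.128, -0.277, -0.0]
force: [-1.5, 6.6, 7.7]
width: 0.139
gripper_force: 50.1
```

>>> jog_arm --rows '[[[0.02,-0.09,0],[0,0,1.4],0.1]]'

```text
clock: 9.35
position: [0.5019, -0.244, 0.068]
ee_rot: [-3.124, -0.315, -0.0]
force: [-1.1, 6.5, 8.3]
width: 0.135
gripper_force: 50.1
```

>>> jog_arm --rows '[[[0.02,-0.09,0],[0,0,1.4],0.1]]'

```text
clock: 9.48
position: [0.502, -0.2449, 0.068]
ee_rot: [-3.12, -0.353, 0.0]
force: [-1.7, 6.3, 8.4]
width: 0.136
gripper_force: 50.1
```

>>> jog_arm --rows '[[[0.02,-0.09,0],[0,0,1.5],0.1]]'

```text
clock: 9.6
position: [0.5022, -0.2457, 0.068]
ee_rot: [-3.115, -0.394, 0.0]
force: [-1.8, 6.9, 8.6]
width: 0.138
gripper_force: 50.1
```

>>> jog_arm --rows '[[[0.02,-0.1,0],[0,0,1.4],0.1]]'

```text
clock: 9.72
position: [0.5023, -0.2467, 0.068]
ee_rot: [-3.11, -0.432, 0.0]
force: [-2.1, 6.9, 8.7]
width: 0.139
gripper_force: 50.1
```

>>> jog_arm --rows '[[[0.03,-0.09,0],[0,0,1.5],0.1]]'

```text
clock: 9.85
position: [0.5026, -0.2476, 0.068]
ee_rot: [-3.104, -0.473, 0.0]
force: [-1.9, 7.4, 9.3]
width: 0.139
gripper_force: 50.1
```

>>> jog_arm --rows '[[[0.03,-0.09,0],[0,0,1.4],0.1]]'

```text
clock: 9.98
position: [0.5028, -0.2485, 0.068]
ee_rot: [-3.098, -0.511, 0.001]
force: [-2.2, 6.9, 9.4]
width: 0.141
gripper_force: 50.1
```

>>> jog_arm --rows '[[[0.03,-0.09,0],[0,0,1.4],0.1]]'

```text
clock: 10.1
position: [0.503, -0.2493, 0.068]
ee_rot: [-3.091, -0.548, 0.001]
force: [-3.1, 6.3, 10.1]
width: 0.142
gripper_force: 50.1
```

>>> jog_arm --rows '[[[0.03,-0.09,0],[0,0,1.4],0.1]]'

```text
clock: 10.22
position: [0.5032, -0.2502, 0.0679]
ee_rot: [-3.084, -0.586, 0.001]
force: [-2.4, 5.9, 9.3]
width: 0.138
gripper_force: 50.1
```

>>> jog_arm --rows '[[[0.04,-0.09,0],[0,0,1.5],0.1]]'

```text
clock: 10.35
position: [0.5036, -0.2511, 0.0679]
ee_rot: [-3.076, -0.626, 0.001]
force: [-2.4, 7.4, 9.7]
width: 0.138
gripper_force: 50.1
```

>>> jog_arm --rows '[[[0.03,-0.09,0],[0,0,1.4],0.1]]'

```text
clock: 10.48
position: [0.5039, -0.252, 0.0679]
ee_rot: [-3.068, -0.664, 0.001]
force: [-2.6, 6.8, 9.6]
width: 0.147
gripper_force: 50.1
```

>>> jog_arm --rows '[[[0.04,-0.09,0],[0,0,1.5],0.1]]'

```text
clock: 10.6
position: [0.5042, -0.2529, 0.0679]
ee_rot: [-3.059, -0.704, 0.001]
force: [-1.9, 5.8, 7.7]
width: 0.143
gripper_force: 50.1
```

>>> jog_arm --rows '[[[0.04,-0.09,0],[0,0,1.4],0.1]]'

```text
clock: 10.72
position: [0.5046, -0.2539, 0.0678]
ee_rot: [-3.05, -0.741, 0.001]
force: [-2.1, 5.3, 6.8]
width: 0.139
gripper_force: 50.0
```

>>> jog_arm --rows '[[[0.05,-0.08,0],[0,0,1.4],0.1]]'

```text
clock: 10.85
position: [0.5051, -0.2551, 0.0676]
ee_rot: [-3.042, -0.778, 0.001]
force: [-0.5, 3.3, 0.7]
width: 0.139
gripper_force: 50.0
```

>>> jog_arm --rows '[[[0,0,-0.1],[0,0,0],0.1],[[0,0,-0.15],[0,0,0],0.1]]'

```text
clock: 11.1
position: [0.5052, -0.2561, 0.0659]
ee_rot: [-3.044, -0.777, 0.001]
force: [0.2, 3.2, 0.9]
width: 0.143
gripper_force: 50.0
```

>>> jog_arm --rows '[[[0,0,-0.15],[0,0,0],0.1],[[0,0,-0.3],[0,0,0],0.1],[[0,0,-0.4],[0,0,0],0.1]]'

```text
clock: 11.48
position: [0.5054, -0.2563, 0.0621]
ee_rot: [-3.044, -0.778, 0.0]
force: [-1.0, 3.3, 1.5]
width: 0.141
gripper_force: 50.0
```

>>> jog_arm --rows '[[[0,0,-0.15],[0,0,0],0.1],[[0,0,-0.3],[0,0,0],0.1],[[0,0,-0.45],[0,0,0],0.1],[[0,0,-0.55],[0,0,0],0.1]]'

```text
clock: 11.98
position: [0.5055, -0.2563, 0.0566]
ee_rot: [3.044, 0.778, -0.0]
force: [-0.5, 2.2, 0.6]
width: 0.142
gripper_force: 50.0
```

>>> jog_arm --rows '[[[0,0,-0.1],[0,0,0],0.1],[[0,0,-0.2],[0,0,0],0.1],[[0,0,-0.25],[0,0,0],0.1]]'

```text
clock: 12.35
position: [0.5055, -0.2563, 0.0542]
ee_rot: [3.044, 0.779, -0.0]
force: [-1.3, 2.2, 3.2]
width: 0.135
gripper_force: 50.0
```

>>> jog_arm --rows '[[[0,0,-0.03],[0,0,0],0.1],[[0,0,-0.03],[0,0,0],0.1],[[-0.03,0.05,-0.03],[0,0,-0.7],0.1],[[-0.05,0.08,-0.03],[0,0,-1.4],0.1],[[-0.05,0.08,-0.03],[0,0,-1.4],0.1]]'

```text
clock: 12.98
position: [0.5052, -0.2556, 0.0542]
ee_rot: [3.053, 0.74, 0.001]
force: [-1.8, 2.1, 5.5]
width: 0.139
gripper_force: 50.0
```

>>> jog_arm --rows '[[[-0.03,0.04,0],[0,0,-0.7],0.1],[[-0.05,0.08,0],[0,0,-1.4],0.1],[[-0.05,0.08,0],[0,0,-1.4],0.1]]'

```text
clock: 13.35
position: [0.5048, -0.2549, 0.0542]
ee_rot: [3.061, 0.703, 0.001]
force: [-0.4, 1.5, 5.6]
width: 0.138
gripper_force: 50.0
```

>>> jog_arm --rows '[[[-0.03,0.04,0],[0,0,-0.7],0.1],[[-0.05,0.08,0],[0,0,-1.4],0.1],[[-0.05,0.08,0],[0,0,-1.4],0.1]]'

```text
clock: 13.72
position: [0.5046, -0.2546, 0.0542]
ee_rot: [3.069, 0.665, 0.002]
force: [1.3, -0.7, 3.1]
width: 0.14
gripper_force: 50.0
```

>>> jog_arm --newtons 5 --rows '[[[0,0,0],[0,0,0],0.1],[[0,0,0],[0,0,0],0.1],[[0,0,0],[0,0,0],0.18],[[0,0,0],[0,0,0],0.22],[[0,0,0],[0,0,0],0.26],[[0,0,0],[0,0,0],0.3]]'

```text
clock: 14.48
position: [0.5037, -0.2538, 0.0538]
ee_rot: [-3.07, -0.666, 0.001]
force: [-0.9, -0.2, 0.2]
width: 0.291
gripper_force: 0.0
```

```bash
python3 - <<'E'
from cell import arm
from h import *
i,s=wristcam(arm);j=arm.get_image('side');k=arm.get_image('scene')
print(s['width'],s['force'],s['position'])
c=[cv2.resize(x,(400,300),interpolation=2) for x in(i['img'][130:280,160:360],j['img'][245:320,270:370])]
cv2.imwrite('pics/c4.png',np.hstack(c)[...,::-1])
E
```

```text
0.2906786983599229 [-0.9213982  -0.22452367  0.17324952] [ 0.50374588 -0.25378921  0.0537682 ]
```

View pics/c4.png

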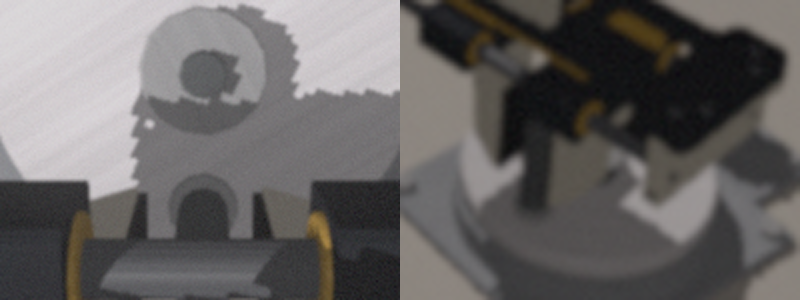

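The pin stands in the wheel with its collar on the face, at about wrist (261,230), and both fingers are clear of it. I'll open a little more and lift straight up.

>>> jog_arm --rows '[[[0,0,0],[0,0,0],0.4],[[0,0,0.5],[0,0,0],0.4],[[0,0,2],[0,0,0],0.4],[[0,0,5],[0,0,0],0.4],[[0,0,9],[0,0,0],0.4],[[0,0,13],[0,0,0],0.4],[[-3,0,15],[0,0,0],0.4],[[-3,0,15],[0,0,0],0.4]]'

```text
clock: 15.62
position: [0.4733, -0.2549, 0.2068]
ee_rot: [3.069, 0.663, 0.005]
force: [-0.4, -0.2, 0.4]
width: 0.399
gripper_force: 0.0
```

```bash
python3 - <<'E'
from cell import arm
from h import *
i,s=wristcam(arm);j=arm.get_image('side');k=arm.get_image('scene')
np.save('w5.npy',i,allow_pickle=True)
print(s['width'],s['force'],s['position'])
c=[cv2.resize(x,(400,300),interpolation=2) for x in(i['img'][70:220,160:360],j['img'][245:320,270:370],k['img'][130:190,250:330])]
cv2.imwrite('pics/c5.png',np.vstack([np.hstack(c[:2]),np.hstack([c[2],c[2]*0])])[...,::-1])
R,t=cam(i);vs,us=np.mgrid[60:230,150:370];P=np.array([pt(i,u,v) for u,v in zip(us.ravel(),vs.ravel())])
Q=P[(np.hypot(P[:,0]-.5035,P[:,1]+.254)<.02)&(P[:,2]>.036)&(P[:,2]<.15)];print(len(Q),Q.max(0),Q[Q[:,2]>Q[:,2].max()-.006].mean(0))
h,e=np.histogram(Q[:,2],bins=np.arange(.034,.106,.004));print(h,e.round(3))
E
```

```text
0.399435747571101 [-0.44399624 -0.18957141  0.37532986] [ 0.47329271 -0.25492516  0.20677015]
367 [ 0.51641192 -0.24318711  0.08794785] [ 0.50241117 -0.25399447  0.08535256]
[ 52  55   6   7   3   7   7   7   6   8   7   8 137  57   0   0   0] [0.034 0.038 0.042 0.046 0.05  0.054 0.058 0.062 0.066 0.07  0.074 0.078
 0.082 0.086 0.09  0.094 0.098 0.102]
```

View pics/c5.png

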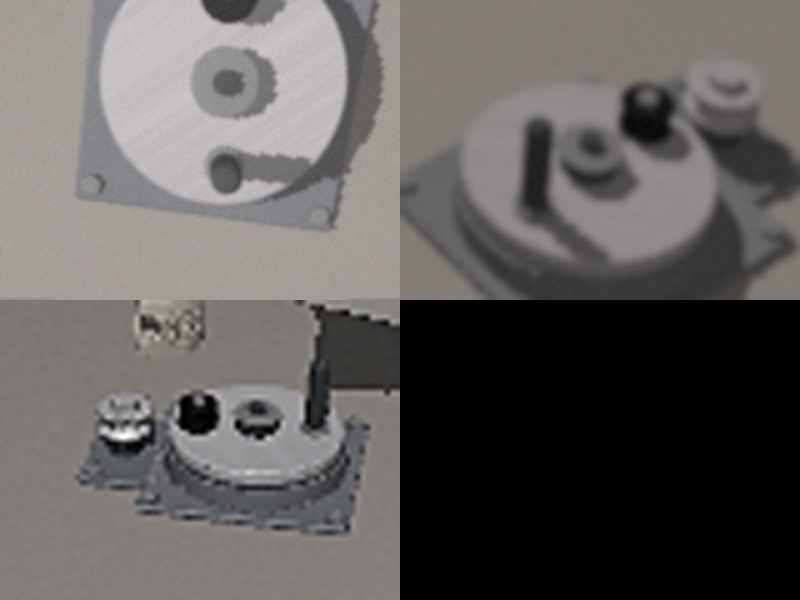

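The pin stands upright in the wheel. Its top measures 0.086 m, which is exactly the height for fully home, and the wheel is held turned back. Handing in.

```bash
python3 -c "
from cell import arm
print(arm.sign_off())"
```

```text
the job is handed in; nothing more can be done
None
```

The job is handed in: the locking pin is seated fully home in the locking hole, found at about 0.8 rad by feel, and it holds the wheel turned back with the arm clear; the hand-in returned no verdict.

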